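# Shim the rocking microscope

### The arm

A 7-joint arm with a two-finger parallel gripper is mounted at the origin on the work surface. World frame = base frame: x ahead of the robot, y to its left, z up, the work surface at z = 0. Lengths are in m, angles in rad, forces in N, time in s.
With the tool pointing down it reaches from about 0.35 to 0.9 m from the base axis. Payload 8.1 kg.
Tool frame: the origin (TCP) lies at the very end of the fingers, on their centre line; the grasp point (between the pads) lies grip_point_offset behind it (grip_point_offset is the distance from the TCP to the grasp point, in m); z points along the fingers, y is the direction in which the jaws open and shut (so a half turn about z gives the same grasp; the last joint's range is limited). The gripper opens to 92 mm and grips with 3 to 60 N. Pads are 19 mm wide; open, the fingers measure 130 mm over their backs; the gripper's body (75 mm by 190 mm) begins 47 mm behind the grasp point.
Start: joints at [-1.267, 0.434, 0.025, 1.573, -0.012, 1.134, -0.075], TCP at [0.247, 0.574, 0.227] pointing down, gripper open.
Joint ranges: [-2.62, 2.62], [-0.44, 2.09], [-1.27, 1.32], [0.08, 2.57], [-1.32, 4.46], [0.12, 2], [-2.74, 2.74]. Speed limits (rad/s): [2.22, 2.22, 3.01, 3.01, 3.14, 3.14, 3.14].

### API

Orientations are given as a rotation vector (axis times angle).
In Python, from cell import * gives the robot as it stands.
- The arm moves only by the tool drive_tool, never from a script. Its argument "increments" is a list of rows, each an object of numbers: "grip": the gripper's target within -1 to 1 (shut at 1, half-way at 0, fully open at -1); "tx", "ty", "tz": the shift along the world's x, y, z normalised to -1 to 1, where 1 is 400 mm; "turn": the turn about the world's z normalised to -1 to 1, where 1 is 60 degrees. In form: [{"grip": .., "tx": .., "ty": .., "tz": .., "turn": ..}, ...]. A call has 1 to 20 rows; each row is the pose to reach, as a shift and turn from the pose measured when the call began; what a row does not reach only later rows make up. A row lasts 1/10 s, in which the tool goes at most 50 mm and 8.59 degrees, less where a joint would pass 70% of its speed; a pose out of reach is approached as far as the arm can. A call with a number of a shift or a turn outside -1 to 1 is refused whole. A call with a gripper value outside its range is refused whole. The fingers move at their own pace and stop on an object; "newtons" is the grip in N (left out, the last holds). Time passes only in rows, so rows that repeat a pose let the fingers close. It gives the time, the measured TCP pose, the force and the opening at its end, in the units of the state.
- observe(): the state, without advancing time (a new reading comes with each control period).
- get_image(name): name is "scene" or "top" or "wrist"; returns the picture (420x560x3 uint8, red, green, blue); there is no depth.
- camera_info(name): a dict with "fx", "fy", "cx", "cy" (pixels), "distortion" ([k1, k2, p1, p2, k3] as OpenCV has them; the pictures are not rectified), "eye" and "rotation" of the camera in the world; the wrist camera has in their place "hand_eye" (4x4, takes a point from camera to tool coordinates, whose origin is the TCP and whose axes are the flange's). Camera axes: x right, y down, z forward; pixel columns grow to the right and rows downward; lengths in m; the calibration is good to about 2 mm. A picture is of the moment at which its call begins: read the wrist's pose just before it. camera_info takes no time and is no camera call.
- sign_off(): hands the job in, once; it reports no verdict.
The state is a dict: "clock": time; "joints": joint angles; "dq": joint speeds; "joint_efforts": joint torques, N m; "position": TCP position; "ee_rot": TCP orientation; "force": force on the tool from outside, world axes, zero at the start; "ft_torque": the same for the moment, N m; "width": opening from 0.0 (shut) to 1.0 (fully open).
Only numpy, scipy, OpenCV 4.12 (cv2) and the standard library are available. Lean on these libraries where they do the work, as an engineer would, in place of code of your own. Each camera call takes 0.05 s, during which the arm holds its last target. There are 200 camera calls.

### The job

The inspection microscope rocks because the front-left foot of its base hangs clear of the bench. Push the orange wedge along the bench, thin end first, under that foot until it is snug and carries the foot, but stop before it jacks the base up out of level; then press down firmly (10 N or more, for about half a second) on the cap directly above that foot to check that it no longer rocks, and let go. Only slide the wedge, never pick it up, and do not shove the microscope or disturb the phone on it or the other things on the bench.

Things in the scene. Friction and masses are not known exactly. Their poses are not given: they have to be found in the camera images.
- microscope: video microscope, 4 kg, loose, level on three of its four feet; origin on the bench under the middle of its base, x to its rear, y left. Off-white base plate 190 x 206 mm (x, y), 24 to 38 mm above the bench; lugs at x = +-70 mm reach to y = +-145 mm, 25 to 37 mm high. Stays put under pushes to about 15 N; pressing down on or lifting the unshimmed high foot with 6 to 8 N tips it
- lens (a point): lowest point of the dark lens tube (radius 26 mm) over the base's middle, 153 mm above the bench. Behind it, at x = +70 mm in the microscope's frame, stands the column with focus block and, on top, a screen 165 mm wide, up to 390 mm above the bench
- foot_bottom (a point): lowest point of the foot that hangs clear: black rubber dome, 12 mm radius, under the front-left lug, at x = -70, y = +122 mm in the microscope's frame, 5 to 9 mm above the bench (differs each time). The wedge slides with under 1 N until this foot bears on it, then the resistance climbs over a few mm; a push of 3 to 8 N seats it and friction then holds it; well over 10 N jacks the base up
- foot_cap (a point): centre of the top face of the steel cap (16 mm diameter) over the same foot, 42 mm above foot_bottom, so 47 to 51 mm above the bench: the place to press down. The foot's screw is stiff and does not give
- wedge: orange hard plastic wedge lying flat, 100 x 50 mm (x, y), 70 g; origin at the centre of its underside. x points to the thin end: 3 mm thick at x = +50 mm, rising evenly to 15 mm at the blunt end x = -50 mm, whose upright face (50 mm wide) is the one to push. Starts left of the microscope, thin end 30 to 95 mm from the foot and roughly towards it, up to 15 degrees askew
- phone: opened phone, 150 x 72 x 8 mm, dark, lying on the microscope's base plate under the lens (it moves with the base); origin at the centre of its underside
- magnetizer: green screwdriver magnetizer block, 52 x 50 x 30 mm; origin at the centre of its underside; leave alone
- dispenser: turquoise round solvent dispenser with steel lid, 62 mm diameter, 90 mm tall; origin at the centre of its underside; leave alone
- solder_reel: small solder reel lying flat, white flanges, 56 mm diameter, 24 mm tall; origin at the centre of its underside; leave alone
- flux_jar: amber flux jar with black cap, 44 mm diameter, 35 mm tall; origin at the centre of its underside; leave alone
- tin: flat aluminium tin, 95 x 65 x 20 mm; origin at the centre of its underside; leave alone
- screwdriver: red-handled screwdriver lying on the bench, 160 mm long, under 30 mm high, along its x axis; leave alone
There are look-alikes about, which are no part of the job. Of the things shaped like the wedge, the orange one is meant.

How it is judged:
On the way, in this order (a step that is already met when the one before it is completed fails the run):
1. the wedge has been pushed under the high foot and carries it (more than 0.5 N), base still level (x of foot_bottom in the frame of wedge between -0.045 and 0.048 m and y of foot_bottom in the frame of wedge between -0.018 and 0.018 m and angle between microscope's own z axis and vertical below 0.007 rad and contact force between wedge and microscope above 0.5 N), for 0.2 s.
2. the base is pressed down with more than 8 N over that foot, the wedge takes the load and the base stays level (x of foot_bottom in the frame of wedge between -0.045 and 0.048 m and y of foot_bottom in the frame of wedge between -0.018 and 0.018 m and angle between microscope's own z axis and vertical below 0.007 rad and contact force between the fingers and microscope above 8 N and horizontal distance between the grasp point and foot_cap below 0.05 m and contact force between wedge and microscope above 7 N), for 0.15 s.
At the end, for the whole second after the job is handed in: the wedge flat on the bench under the high foot (foot within 18 mm of its midline, not beyond its ends), carrying more than 0.5 N; base level within 0.4 degrees; all at rest and let go; on the way the cap was pressed with over 8 N, the wedge taking over 7 N (all of step 1 and angle between wedge's own z axis and vertical below 0.03 rad and linear speed of each of microscope, wedge below 0.01 m/s); the robot touches nothing.
It fails at once if the wedge is picked up or stood on edge instead of being slid along the bench (height (world z) of wedge above 0.008 m or angle between wedge's own z axis and vertical above 0.25 rad).
It fails at once if the microscope is shoved more than 15 mm out of its place (distance of microscope from where it was at the start of the episode above 0.015 m).
It fails at once if the microscope is lifted or tipped (more than about 2.5 degrees) (angle between microscope's own z axis and vertical above 0.045 rad or height (world z) of microscope above 0.01 m).
It fails at once if the phone or another thing on the bench is disturbed (moved more than 20 mm) (distance of any of phone, magnetizer, dispenser, solder_reel, flux_jar, tin, screwdriver from where it was at the start of the episode above 0.02 m).
It also fails if it takes over 51 s, if anything falls off the work surface, if the arm or the gripper's body presses on something with over 40 N, if the wrist force passes 120 N, or if a joint passes its speed limit or range.

## Working session

There is one attempt and no reset: what is moved stays moved. The work goes in short steps, Python scripts to look and compute and a tool call to move; the robot and the scene stay as the last step left them, time stands still between calls to the robot, and variables do not carry over. Pictures are saved under pics/ and viewed, about 8 in all and at most 12, crops included, and the job is handed in when it is done.

Besides the shell and the picture viewer there is one more tool, called as a command line: name --argument value ..., lists and objects as JSON in quotes. drive_tool: Moves the arm, as the interface text tells. Its arguments: {"type":"object","properties":{"increments":{"type":"array","items":{"type":"object","properties":{"grip":{"type":"number"},"tx":{"type":"number"},"ty":{"type":"number"},"tz":{"type":"number"},"turn":{"type":"number"}}}},"newtons":{"type":"number"}},"required":["increments"]}

```bash
mkdir -p pics
python3 - <<'E'
from cell import *
import cv2
s=observe();print({k:s[k] for k in('clock','position','ee_rot','force','width')})
for n in('scene','top'):
    cv2.imwrite(f'pics/{n}0.png',cv2.cvtColor(get_image(n),cv2.COLOR_RGB2BGR));print(n,camera_info(n))
print(camera_info('wrist'))
E
```

```text
{'clock': 0.0, 'position': array([0.24711059, 0.57352149, 0.22594472]), 'ee_rot': array([-6.34601956e-01, -3.07661683e+00,  2.44324293e-03]), 'force': array([ 0.3157106 ,  0.91568629, -0.69844019]), 'width': 0.9989477630286195}
scene {'fx': 424.00340633435695, 'fy': 424.00340633435695, 'cx': 272.0855136683187, 'cy': 207.7476130226258, 'distortion': array([-0.12935333,  0.        ,  0.        ,  0.        ,  0.        ]), 'eye': array([ 1.27101706, -0.25099663,  0.92269372]), 'rotation': array([-2.02827035, -1.44396254,  0.54487727])}
top {'fx': 399.0000155170519, 'fy': 399.0000155170519, 'cx': 281.7373432836892, 'cy': 210.99820909777964, 'distortion': array([-0.08715596,  0.        ,  0.        ,  0.        ,  0.        ]), 'eye': array([0.49493833, 0.00772284, 1.19674114]), 'rotation': array([-2.15351595,  2.2124817 , -0.05765798])}
{'fx': 338.10446204873244, 'fy': 338.10446204873244, 'cx': 284.42127579741424, 'cy': 210.75466017056738, 'distortion': array([-0.02779237,  0.        ,  0.        ,  0.        ,  0.        ]), 'hand_eye': array([[-1.90053603e-04, -9.52873642e-01, -3.03367412e-01,
         8.25602763e-02],
       [ 9.99999881e-01, -4.50874373e-05, -4.84860748e-04,
         2.87007340e-04],
       [ 4.48332967e-04, -3.03367468e-01,  9.52873537e-01,
        -1.58395305e-01],
       [ 0.00000000e+00,  0.00000000e+00,  0.00000000e+00,
         1.00000000e+00]])}
```

View pics/scene0.png

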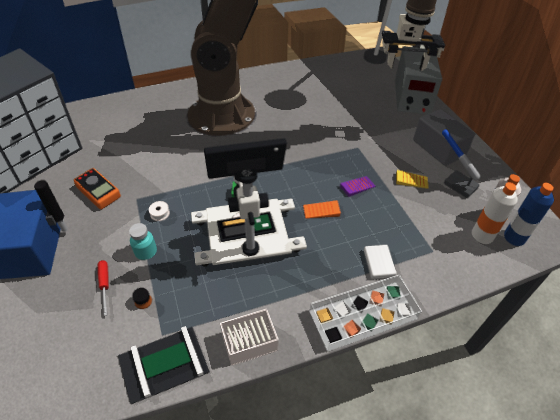

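View pics/top0.png

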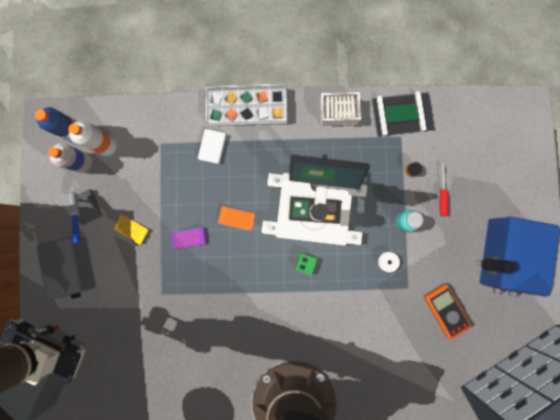

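The top view has world +x up and +y left. The orange wedge is at about (237,218), the front-left lug and cap at about (270,228), and purple and yellow look-alikes sit further left. Next I'll measure on a zoomed crop.

```bash
cat > h.py <<'E'
from cell import *
import cv2, numpy as np
from scipy.spatial.transform import Rotation as R
def cam(n,s=None):
    c=camera_info(n);K=np.array([[c['fx'],0,c['cx']],[0,c['fy'],c['cy']],[0,0,1]]);
    if n=='wrist':
        T=np.eye(4);T[:3,:3]=R.from_rotvec(s['ee_rot']).as_matrix();T[:3,3]=s['position'];T=T@c['hand_eye'];return K,c['distortion'],T[:3,3],T[:3,:3]
    return K,c['distortion'],np.array(c['eye']),R.from_rotvec(c['rotation']).as_matrix()
def px2w(C,uv,z):
    K,D,e,M=C;p=cv2.undistortPoints(np.array(uv,float).reshape(-1,1,2),K,D)[:,0]
    d=np.c_[p,np.ones(len(p))]@M.T;t=(np.broadcast_to(z,len(p))-e[2])/d[:,2];return e+d*t[:,None]
def w2px(C,P):
    K,D,e,M=C;r=M.T
    return cv2.projectPoints(np.array(P,float).reshape(-1,1,3),cv2.Rodrigues(r)[0],-r@e,K,D)[0][:,0]
def shot(n,f):
    s=observe();im=cv2.cvtColor(get_image(n),cv2.COLOR_RGB2BGR);cv2.imwrite(f,im);return s,im
def orange(im,box=None):
    h=cv2.cvtColor(im,cv2.COLOR_BGR2HSV);m=cv2.inRange(h,(4,150,90),(16,255,255))
    if box: k=np.zeros_like(m);x0,y0,x1,y1=box;k[y0:y1,x0:x1]=1;m=m*k
    return m
E
python3 - <<'E'
from h import *
im=cv2.imread('pics/top0.png');C=cam('top')
m=orange(im,(205,195,262,240));c=max(cv2.findContours(m,0,1)[0],key=cv2.contourArea);b=cv2.boxPoints(cv2.minAreaRect(c))
print(b,px2w(C,b,0.009).round(4))
print(px2w(C,[(270,228),(274,181),(355,238)],[.049,.045,.045]).round(4))
cr=im[165:260,195:375];cv2.imwrite('pics/c1.png',cv2.resize(cr,None,fx=4.4,fy=4.4,interpolation=2))
E
```

```text
[[217.76472 221.9412 ]
 [221.76472 205.9412 ]
 [254.70589 214.17648]
 [250.70589 230.17648]] [[0.544  0.2125 0.009 ]
 [0.5917 0.1996 0.009 ]
 [0.5643 0.1013 0.009 ]
 [0.5169 0.1143 0.009 ]]
[[ 0.5209  0.055   0.049 ]
 [ 0.6573  0.0401  0.045 ]
 [ 0.4855 -0.1892  0.045 ]]
```

View pics/c1.png

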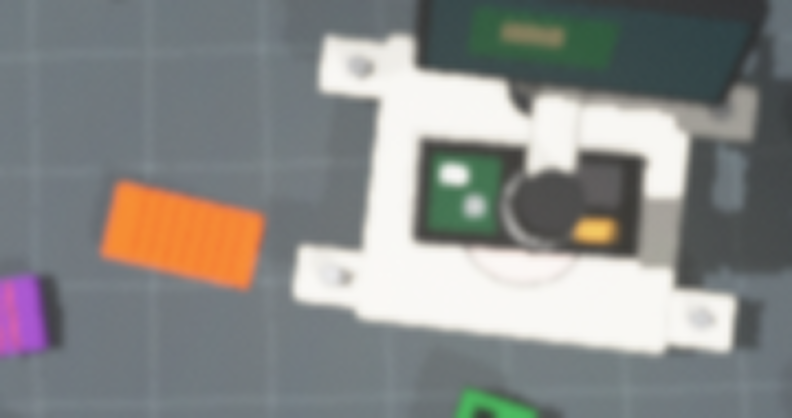

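drive_tool --increments '[{"grip": 1, "tx": 0.42, "ty": -0.38, "tz": 0, "turn": -0.5}, {"grip": 1, "tx": 0.835, "ty": -0.76, "tz": 0, "turn": -1}, {"grip": 1, "tx": 0.835, "ty": -0.76, "tz": 0, "turn": -1}, {"grip": 1, "tx": 0.835, "ty": -0.76, "tz": 0, "turn": -1}, {"grip": 1, "tx": 0.835, "ty": -0.76, "tz": 0, "turn": -1}, {"grip": 1, "tx": 0.835, "ty": -0.76, "tz": 0, "turn": -1}, {"grip": 1, "tx": 0.835, "ty": -0.76, "tz": 0, "turn": -1}, {"grip": 1, "tx": 0.835, "ty": -0.76, "tz": 0, "turn": -1}, {"grip": 1, "tx": 0.835, "ty": -0.76, "tz": 0, "turn": -1}, {"grip": 1, "tx": 0.835, "ty": -0.76, "tz": 0, "turn": -1}, {"grip": 1, "tx": 0.835, "ty": -0.76, "tz": 0, "turn": -1}, {"grip": 1, "tx": 0.835, "ty": -0.76, "tz": 0, "turn": -1}]' --newtons 20

```text
clock: 1.3
position: [0.5801, 0.2707, 0.2256]
ee_rot: [-2.085, -2.347, 0.003]
force: [-0.1, -0.2, 0.6]
width: 0.028
```

drive_tool --increments '[{"grip": 1, "turn": -0.15}, {"grip": 1, "turn": -0.3}, {"grip": 1, "turn": -0.37}, {"grip": 1, "turn": -0.37}, {"grip": 1, "turn": -0.37}]'

```text
invalid input
```

Run:
```python
from h import *
s,im=shot('wrist','pics/w1.png')
print({k:s[k] for k in('clock','position','ee_rot','force','width')},R.from_rotvec(s['ee_rot']).as_matrix().round(3))
```

```text
{'clock': 1.3, 'position': array([0.58011521, 0.27073985, 0.22556237]), 'ee_rot': array([-2.08502139, -2.34714241,  0.00269202]), 'force': array([-0.06888867, -0.16531813,  0.62173394]), 'width': 0.02778209909926226} [[-0.118  0.993 -0.003]
 [ 0.993  0.118  0.   ]
 [ 0.    -0.003 -1.   ]]
```

View pics/w1.png

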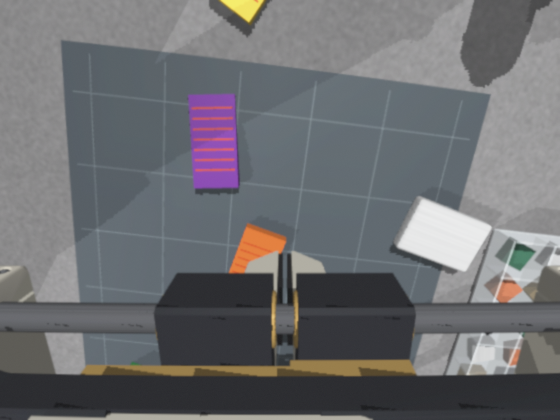

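The wrist view looks back, away from the microscope: yellow and purple look-alikes are at the top, and the orange wedge is at (258,250), partly hidden by the hand. I'll turn the hand round so the camera faces the foot.

drive_tool --increments '[{"grip": 1, "tx": 0, "ty": 0, "tz": 0, "turn": 1}, {"grip": 1, "tx": 0, "ty": 0, "tz": 0, "turn": 1}, {"grip": 1, "tx": 0, "ty": 0, "tz": 0, "turn": 1}, {"grip": 1, "tx": 0, "ty": 0, "tz": 0, "turn": 1}, {"grip": 1, "tx": 0, "ty": 0, "tz": 0, "turn": 1}, {"grip": 1, "tx": 0, "ty": 0, "tz": 0, "turn": 1}, {"grip": 1, "tx": 0, "ty": 0, "tz": 0, "turn": 1}, {"grip": 1, "tx": 0, "ty": 0, "tz": 0, "turn": 1}]'

```text
clock: 2.15
position: [0.5788, 0.2728, 0.2258]
ee_rot: [-0.623, -3.078, 0.003]
force: [0.2, 0.9, 0.7]
width: 0.001
```

drive_tool --increments '[{"grip": 1, "tx": 0, "ty": 0, "tz": 0, "turn": 1}, {"grip": 1, "tx": 0, "ty": 0, "tz": 0, "turn": 1}, {"grip": 1, "tx": 0, "ty": 0, "tz": 0, "turn": 1}, {"grip": 1, "tx": 0, "ty": 0, "tz": 0, "turn": 1}, {"grip": 1, "tx": 0, "ty": 0, "tz": 0, "turn": 1}, {"grip": 1, "tx": 0, "ty": 0, "tz": 0, "turn": 1}, {"grip": 1, "tx": 0, "ty": 0, "tz": 0, "turn": 1}, {"grip": 1, "tx": 0, "ty": 0, "tz": 0, "turn": 1}]'

```text
clock: 2.95
position: [0.5781, 0.2737, 0.2258]
ee_rot: [0.999, -2.978, 0.003]
force: [0.2, 0.5, -0.8]
width: 0.004
```

drive_tool --increments '[{"grip": 1, "tx": 0, "ty": 0, "tz": 0, "turn": 0.62}, {"grip": 1, "tx": 0, "ty": 0, "tz": 0, "turn": 0.62}, {"grip": 1, "tx": 0, "ty": 0, "tz": 0, "turn": 0.62}, {"grip": 1, "tx": 0, "ty": 0, "tz": 0, "turn": 0.62}, {"grip": 1, "tx": 0, "ty": 0, "tz": 0, "turn": 0.62}, {"grip": 1, "tx": 0, "ty": 0, "tz": 0, "turn": 0.62}]'

```text
clock: 3.55
position: [0.5777, 0.2743, 0.2257]
ee_rot: [1.891, -2.508, 0.003]
force: [0.3, -1.3, 0.5]
width: 0.004
```

Run:
```python
from h import *
s,im=shot('wrist','pics/w2.png')
print({k:s[k] for k in('clock','joints','position','force','width')},R.from_rotvec(s['ee_rot']).as_matrix().round(3))
```

```text
{'clock': 3.55, 'joints': array([-0.34769445,  0.47822233, -0.27112527,  1.51716055,  0.13641138,
        1.16488706,  2.21889526]), 'position': array([0.57768123, 0.27425907, 0.22569014]), 'force': array([ 0.3219126 , -1.2893993 ,  0.53546304]), 'width': 0.003645085307061149} [[-0.275 -0.961  0.001]
 [-0.961  0.275 -0.002]
 [ 0.001 -0.001 -1.   ]]
```

View pics/w2.png

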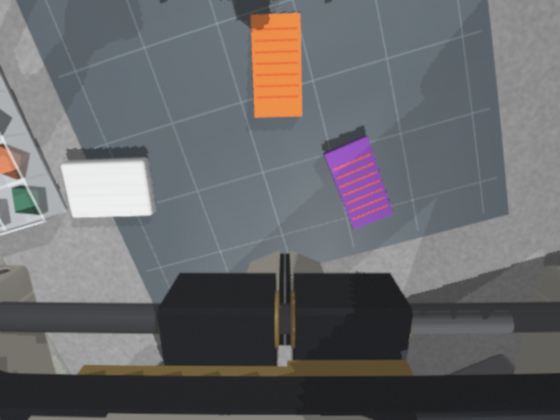

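The wedge is now in clear view with its blunt end at (277,117) and its thin end at (276,14). I'll move forward so the foot comes into frame too.

drive_tool --increments '[{"grip": 1, "tx": -0.03, "ty": -0.11, "tz": 0, "turn": 0}, {"grip": 1, "tx": -0.05, "ty": -0.22, "tz": 0, "turn": 0}, {"grip": 1, "tx": -0.05, "ty": -0.22, "tz": 0, "turn": 0}, {"grip": 1, "tx": -0.05, "ty": -0.22, "tz": 0, "turn": 0}]'

```text
clock: 4.0
position: [0.5578, 0.1853, 0.2261]
ee_rot: [-1.882, 2.515, -0.003]
force: [-0.3, 0.4, -0.1]
width: 0.004
```

Run:
```python
from h import *
import json
s,im=shot('wrist','pics/w3.png');json.dump({k:list(s[k]) for k in('position','ee_rot')},open('w3.json','w'))
print(s['clock'],s['position'],s['dq'].round(3),s['force'])
C=cam('wrist',s)
c=max(cv2.findContours(orange(im),0,1)[0],key=cv2.contourArea);b=cv2.boxPoints(cv2.minAreaRect(c));q=cv2.approxPolyDP(c,6,True)[:,0];print(b.round(1),q)
print(px2w(C,q,.009).round(4))
```

```text
4.0 [0.55781915 0.18532845 0.22610697] [-0.026  0.018 -0.036 -0.025 -0.004 -0.004  0.013] [-0.34690957  0.3796903  -0.08733548]
[[257.6 107.7]
 [302.7 106.5]
 [305.1 198.3]
 [260.  199.5]] [[302 107]
 [258 109]
 [262 199]
 [304 198]]
[[0.5179 0.1148 0.009 ]
 [0.5634 0.1035 0.009 ]
 [0.5893 0.1998 0.009 ]
 [0.5426 0.2123 0.009 ]]
```

View pics/w3.png

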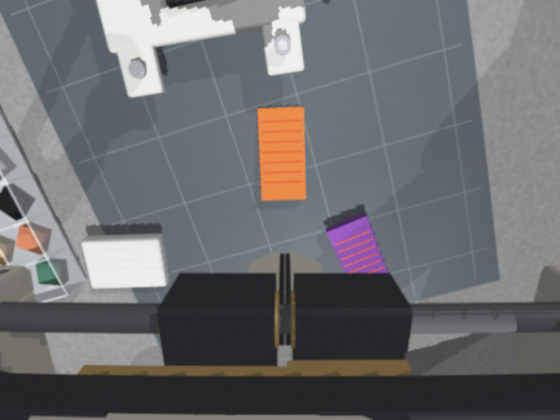

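In this view the foot cap is at (282,44), the rear-left cap at (138,68), the wedge thin edge at row 107 and the blunt edge at row 199.

Run:
```python
from h import *
import json
s={k:np.array(v) for k,v in json.load(open('w3.json')).items()};C=cam('wrist',s);T=cam('top')
cor=px2w(C,[[257.6,107.7],[302.7,106.5],[305.1,199],[260,199.5]],[.003,.003,.015,.015]);print('wedge',cor.round(4))
th,bl=cor[:2].mean(0),cor[2:].mean(0);d=(th-bl)[:2];print('len',np.linalg.norm(d),'ang',np.degrees(np.arctan2(d[1],d[0])),'thin',th,'blunt',bl)
caps=px2w(C,[[282,44],[138,68]],[.049,.043]);capt=px2w(T,[[271.1,226.8],[277.3,180],[354.8,237.3]],[.049,.043,.043]);print('caps wrist',caps.round(4),np.linalg.norm(caps[1]-caps[0]),'top',capt.round(4),np.linalg.norm(capt[1]-capt[0]),np.linalg.norm(capt[2]-capt[0]))
d/=np.linalg.norm(d);n=np.array([-d[1],d[0]]);f=caps[0][:2]
for f in(caps[0][:2],capt[0][:2]):
  v=f-th[:2];print('foot ahead of thin',v@d,'lateral (wedge y)',v@n,'dir blunt->foot',np.degrees(np.arctan2(*(f-bl[:2])[::-1])))
p=px2w(C,[[328,230],[368,214],[386,270]],[.015,.015,.01]);print('purple',p.round(3))
```

```text
wedge [[0.5639 0.1021 0.003 ]
 [0.5167 0.1147 0.003 ]
 [0.5415 0.2121 0.015 ]
 [0.5908 0.1982 0.015 ]]
len 0.10017962962977733 ang -104.96868283230705 thin [0.54030025 0.1083789  0.003     ] blunt [0.56617576 0.20515914 0.015     ]
caps wrist [[0.5223 0.0559 0.049 ]
 [0.6581 0.0358 0.043 ]] 0.13745013890314575 top [[ 0.5243  0.0517  0.049 ]
 [ 0.6602  0.0305  0.043 ]
 [ 0.4875 -0.189   0.043 ]] 0.13770839532255302 0.24357249931152616
foot ahead of thin 0.05535021596314979 lateral (wedge y) -0.0038713506151654333 dir blunt->foot -106.39455872977825
foot ahead of thin 0.0588879751593902 lateral (wedge y) -0.000842641305090687 dir blunt->foot -105.27219742211942
purple [[0.526 0.256 0.015]
 [0.477 0.25  0.015]
 [0.47  0.329 0.01 ]]
```

The measurements are consistent: wedge length 100.2 mm, cap spacing 137 mm. The foot is at about (0.523, 0.054), 57 mm ahead of the thin end and 1–4 mm off the midline. I'll back off behind the blunt end and descend.

drive_tool --increments '[{"grip": 1, "tx": 0.025, "ty": 0.08, "tz": 0, "turn": 0}, {"grip": 1, "tx": 0.045, "ty": 0.142, "tz": -0.05, "turn": 0}, {"grip": 1, "tx": 0.045, "ty": 0.142, "tz": -0.15, "turn": 0}, {"grip": 1, "tx": 0.045, "ty": 0.142, "tz": -0.25, "turn": 0}, {"grip": 1, "tx": 0.045, "ty": 0.142, "tz": -0.35, "turn": 0}, {"grip": 1, "tx": 0.045, "ty": 0.142, "tz": -0.43, "turn": 0}, {"grip": 1, "tx": 0.045, "ty": 0.142, "tz": -0.48, "turn": 0}, {"grip": 1, "tx": 0.045, "ty": 0.142, "tz": -0.52, "turn": 0}, {"grip": 1, "tx": 0.045, "ty": 0.142, "tz": -0.547, "turn": 0}, {"grip": 1, "tx": 0.045, "ty": 0.142, "tz": -0.547, "turn": 0}, {"grip": 1, "tx": 0.045, "ty": 0.142, "tz": -0.547, "turn": 0}]'

```text
clock: 5.15
position: [0.5762, 0.2443, 0.008]
ee_rot: [-1.885, 2.511, -0.002]
force: [0.6, -0.7, 0.3]
width: 0.005
```

Run:
```python
from h import *
s,im=shot('wrist','pics/w4.png');print(s['clock'],s['position'],s['force'])
p=s['position'][:2];d=np.array([np.cos(np.radians(-105.7)),np.sin(np.radians(-105.7))]);b=np.array([.5662,.2052]);f=np.array([.5233,.054])
print('to blunt along,lat',(b-p)@d,'foot',(f-p)@d,(f-p)@[-d[1],d[0]],'tool ang',R.from_rotvec(s['ee_rot']).as_matrix()[:2,0])
```

```text
5.15 [0.57620362 0.24434997 0.00795299] [ 0.58095659 -0.65928276  0.32976263]
to blunt along,lat 0.0403963400723486 foot 0.19756409126439678 0.0005789092645139826 tool ang [-0.27941316 -0.96017088]
```

View pics/w4.png

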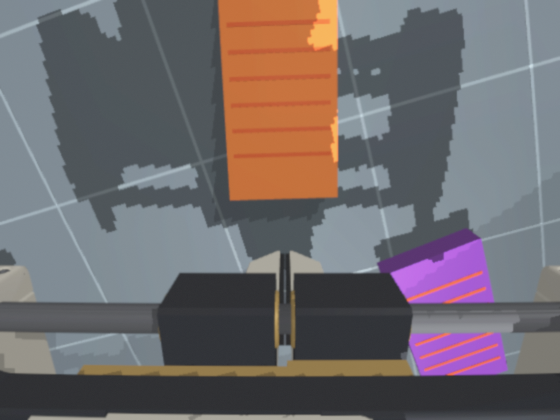

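Tool is low, 40 mm behind the blunt face and centred on the line to the foot. I'll advance 85 mm along (-0.271,-0.963).

drive_tool --increments '[{"grip": 1, "tx": -0.0068, "ty": -0.024, "tz": 0, "turn": 0}, {"grip": 1, "tx": -0.0135, "ty": -0.048, "tz": 0, "turn": 0}, {"grip": 1, "tx": -0.018, "ty": -0.064, "tz": 0, "turn": 0}, {"grip": 1, "tx": -0.0215, "ty": -0.0765, "tz": 0, "turn": 0}, {"grip": 1, "tx": -0.025, "ty": -0.089, "tz": 0, "turn": 0}, {"grip": 1, "tx": -0.0305, "ty": -0.1085, "tz": 0, "turn": 0}, {"grip": 1, "tx": -0.036, "ty": -0.128, "tz": 0, "turn": 0}, {"grip": 1, "tx": -0.0415, "ty": -0.1475, "tz": 0, "turn": 0}, {"grip": 1, "tx": -0.047, "ty": -0.167, "tz": 0, "turn": 0}, {"grip": 1, "tx": -0.0525, "ty": -0.187, "tz": 0, "turn": 0}, {"grip": 1, "tx": -0.0575, "ty": -0.2045, "tz": 0, "turn": 0}, {"grip": 1, "tx": -0.0575, "ty": -0.2045, "tz": 0, "turn": 0}]'

```text
clock: 6.4
position: [0.5531, 0.1607, 0.0082]
ee_rot: [-1.883, 2.513, -0.003]
force: [0.3, 0.4, 0.3]
width: 0.0
```

Run:
```python
from h import *
s,im=shot('wrist','pics/w5.png');print(s['clock'],s['position'],s['force'])
p=s['position'][:2];d=np.array([np.cos(np.radians(-105.7)),np.sin(np.radians(-105.7))]);f=np.array([.5233,.054])
print('foot',(f-p)@d,(f-p)@[-d[1],d[0]])
```

```text
6.4 [0.55305338 0.16071317 0.00816485] [0.25976236 0.3742302  0.32890684]
foot 0.1107831688748383 0.0002332959947064714
```

View pics/w5.png

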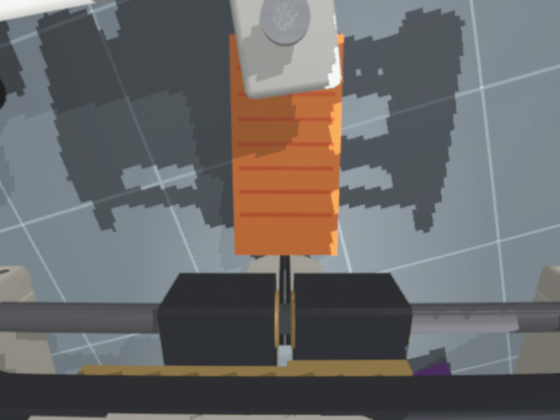

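The wedge is square on the fingers. Cap at (285,18) is on the wedge midline, with the thin edge just reaching the foot. I'll continue slowly and watch the force.

drive_tool --increments '[{"grip": 1, "tx": -0.0034, "ty": -0.012, "tz": 0, "turn": 0}, {"grip": 1, "tx": -0.0068, "ty": -0.024, "tz": 0, "turn": 0}, {"grip": 1, "tx": -0.0095, "ty": -0.0335, "tz": 0, "turn": 0}, {"grip": 1, "tx": -0.0108, "ty": -0.0385, "tz": 0, "turn": 0}, {"grip": 1, "tx": -0.0108, "ty": -0.0385, "tz": 0, "turn": 0}]'

```text
clock: 6.95
position: [0.5495, 0.1473, 0.0085]
ee_rot: [-1.883, 2.51, -0.002]
force: [0.3, 5.2, -0.3]
width: 0.003
```

drive_tool --increments '[{"grip": 1, "tx": -0.0014, "ty": -0.005, "tz": 0, "turn": 0}, {"grip": 1, "tx": -0.0027, "ty": -0.0095, "tz": 0, "turn": 0}, {"grip": 1, "tx": -0.0027, "ty": -0.0095, "tz": 0, "turn": 0}]'

```text
clock: 7.25
position: [0.5494, 0.1461, 0.0091]
ee_rot: [-1.882, 2.505, -0.0]
force: [2.1, 8.3, -0.2]
width: 0.007
```

drive_tool --increments '[{"grip": 1, "tx": -0.0014, "ty": -0.005, "tz": 0, "turn": 0}, {"grip": 1, "tx": -0.0027, "ty": -0.0095, "tz": 0, "turn": 0}, {"grip": 1, "tx": -0.0027, "ty": -0.0095, "tz": 0, "turn": 0}]'

```text
clock: 7.55
position: [0.5496, 0.1458, 0.0099]
ee_rot: [-1.882, 2.499, 0.003]
force: [2.7, 10.8, -0.5]
width: 0.004
```

Seated: resistance climbed to about 11 N, near wedge x ≈ +35 mm, which fits a foot height of roughly 5 mm. Backing off now.

drive_tool --increments '[{"grip": 1, "tx": 0.0034, "ty": 0.012, "tz": 0, "turn": 0}, {"grip": 1, "tx": 0.012, "ty": 0.043, "tz": 0, "turn": 0}, {"grip": 1, "tx": 0.02, "ty": 0.07, "tz": 0, "turn": 0}, {"grip": 1, "tx": 0.02, "ty": 0.07, "tz": 0, "turn": 0}]'

```text
clock: 7.95
position: [0.5579, 0.1763, 0.0099]
ee_rot: [-1.884, 2.496, 0.004]
force: [0.3, -0.1, -0.3]
width: 0.008
```

Run:
```python
from h import *
s,im=shot('wrist','pics/w6.png');print(s['clock'],s['position'],s['force'],s['ee_rot'])
C=cam('wrist',s)
q=cv2.approxPolyDP(max(cv2.findContours(orange(im),0,1)[0],key=cv2.contourArea),6,True)[:,0];print(q.tolist(),px2w(C,q,.012).round(4).tolist())
```

```text
7.95 [0.55787495 0.1762664  0.0098927 ] [ 0.33675184 -0.1436029  -0.2736317 ] [-1.8840068   2.49592807  0.00370401]
[[230, 0], [231, 192], [337, 194], [345, 37], [253, 55], [237, 0]] [[0.5455, 0.0522, 0.012], [0.5708, 0.1287, 0.012], [0.5226, 0.1434, 0.012], [0.5039, 0.0783, 0.012], [0.5427, 0.0745, 0.012], [0.5428, 0.053, 0.012]]
```

View pics/w6.png

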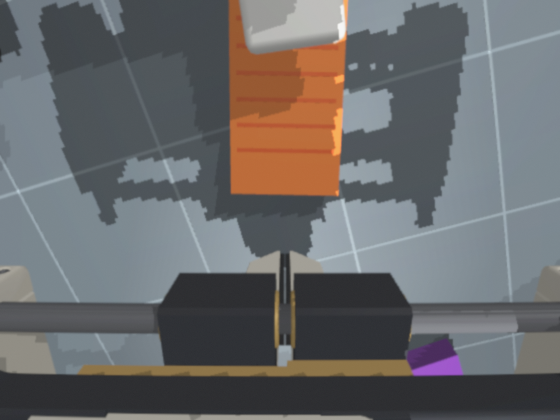

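The wedge stays put under the foot, with its blunt edge at row 193 and the lug over the thin half. I'll lift, then move above the cap.

drive_tool --increments '[{"grip": 1, "tx": 0, "ty": 0, "tz": 0.1, "turn": 0}, {"grip": 1, "tx": 0, "ty": 0, "tz": 0.2, "turn": 0}, {"grip": 1, "tx": 0, "ty": 0, "tz": 0.25, "turn": 0}, {"grip": 1, "tx": 0, "ty": 0, "tz": 0.25, "turn": 0}]'

```text
clock: 8.4
position: [0.5594, 0.175, 0.1129]
ee_rot: [-1.88, 2.494, -0.0]
force: [0.6, 0.1, 0.3]
width: 0.007
```

Run:
```python
from h import *
s,im=shot('wrist','pics/w7.png');print(s['clock'],s['position'],s['force'])
C=cam('wrist',s);print(w2px(C,[.5233,.054,.047]))
w5=dict(position=np.array([.55305,.16071,.00816]),ee_rot=np.array([-1.883,2.513,-.003]));print('cap from w5',px2w(cam('wrist',w5),[[285,18]],.047))
g=cv2.GaussianBlur(cv2.cvtColor(im,6),(5,5),0);print(cv2.HoughCircles(g[:200],cv2.HOUGH_GRADIENT,1,20,param1=60,param2=15,minRadius=8,maxRadius=25))
```

```text
8.4 [0.55939995 0.17504605 0.11287469] [0.60499493 0.07281132 0.30669876]
[[287.99092593  24.45700541]]
cap from w5 [[0.52245898 0.05672059 0.047     ]]
[[[ 73.5  62.5  13.8]
  [290.5  25.5  12.5]
  [169.5  43.5  16.6]]]
```

View pics/w7.png

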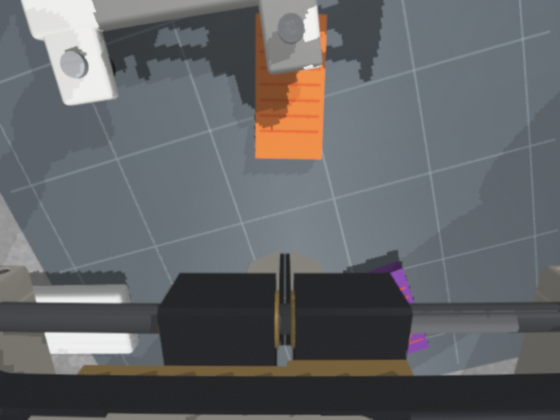

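Cap at (291,26) agrees with the prediction (288,24) to about 1–2 mm. Moving over it.

drive_tool --increments '[{"grip": 1, "tx": -0.03, "ty": -0.1, "tz": 0, "turn": 0}, {"grip": 1, "tx": -0.06, "ty": -0.2, "tz": 0, "turn": 0}, {"grip": 1, "tx": -0.092, "ty": -0.299, "tz": 0, "turn": 0}, {"grip": 1, "tx": -0.092, "ty": -0.299, "tz": -0.04, "turn": 0}, {"grip": 1, "tx": -0.092, "ty": -0.299, "tz": -0.09, "turn": 0}, {"grip": 1, "tx": -0.092, "ty": -0.299, "tz": -0.13, "turn": 0}, {"grip": 1, "tx": -0.092, "ty": -0.299, "tz": -0.13, "turn": 0}]'

```text
clock: 9.15
position: [0.5189, 0.054, 0.0559]
ee_rot: [-1.884, 2.501, 0.005]
force: [-1.0, 0.0, 0.3]
width: 0.008
```

Run:
```python
from h import *
s,im=shot('scene','pics/s1.png');print(s['clock'],s['position'],s['force'])
u=w2px(cam('scene'),[.5225,.0555,.047])[0];print(u);x,y=u.astype(int)
cv2.imwrite('pics/s1c.png',cv2.resize(im[y-60:y+50,x-90:x+70],None,fx=4.5,fy=4.5,interpolation=2))
```

```text
9.15 [0.51889248 0.05396363 0.0559162 ] [-9.51049713e-01  7.90900136e-04  2.75357008e-01]
[285.71615334 201.08168686]
```

View pics/s1c.png

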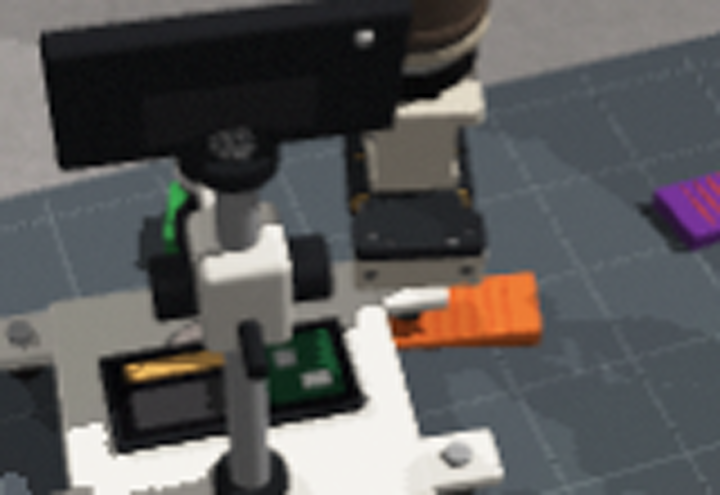

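The tool is over the front-left lug, the wedge is under it, and the base looks level. I'll shift 3 mm to centre, then press in small steps.

drive_tool --increments '[{"grip": 1, "tx": 0.008, "ty": 0.003, "tz": -0.005, "turn": 0}, {"grip": 1, "tx": 0.008, "ty": 0.003, "tz": -0.012, "turn": 0}, {"grip": 1, "tx": 0.008, "ty": 0.003, "tz": -0.018, "turn": 0}, {"grip": 1, "tx": 0.008, "ty": 0.003, "tz": -0.018, "turn": 0}]'

```text
clock: 9.6
position: [0.5229, 0.0556, 0.0499]
ee_rot: [-1.884, 2.5, 0.004]
force: [-0.1, -0.4, 0.4]
width: 0.007
```

drive_tool --increments '[{"grip": 1, "tx": 0, "ty": 0, "tz": -0.0025, "turn": 0}, {"grip": 1, "tx": 0, "ty": 0, "tz": -0.005, "turn": 0}, {"grip": 1, "tx": 0, "ty": 0, "tz": -0.005, "turn": 0}]'

```text
clock: 9.9
position: [0.5229, 0.0556, 0.0479]
ee_rot: [-1.884, 2.5, 0.004]
force: [-1.2, 0.1, -0.1]
width: 0.005
```

drive_tool --increments '[{"grip": 1, "tx": 0, "ty": 0, "tz": -0.0025, "turn": 0}, {"grip": 1, "tx": 0, "ty": 0, "tz": -0.005, "turn": 0}, {"grip": 1, "tx": 0, "ty": 0, "tz": -0.005, "turn": 0}]'

```text
clock: 10.2
position: [0.5232, 0.0556, 0.0468]
ee_rot: [-1.884, 2.499, 0.003]
force: [-3.4, -0.5, 12.4]
width: 0.005
```

drive_tool --increments '[{"grip": 1, "tx": 0, "ty": 0, "tz": -0.0025, "turn": 0}, {"grip": 1, "tx": 0, "ty": 0, "tz": -0.004, "turn": 0}, {"grip": 1, "tx": 0, "ty": 0, "tz": -0.004, "turn": 0}]'

```text
clock: 10.5
position: [0.5233, 0.0557, 0.0467]
ee_rot: [-1.883, 2.499, 0.002]
force: [-5.5, -1.3, 21.1]
width: 0.001
```

The cap doesn't sink (0.1 mm) at 21 N. I'll hold a little longer, then lift off.

drive_tool --increments '[{"grip": 1, "tx": 0, "ty": 0, "tz": -0.003, "turn": 0}, {"grip": 1, "tx": 0, "ty": 0, "tz": -0.003, "turn": 0}, {"grip": 1, "tx": 0, "ty": 0, "tz": -0.003, "turn": 0}, {"grip": 1, "tx": 0, "ty": 0, "tz": -0.003, "turn": 0}]'

```text
clock: 10.9
position: [0.5233, 0.0557, 0.0467]
ee_rot: [-1.883, 2.499, 0.001]
force: [-5.7, -0.7, 18.9]
width: 0.007
```

drive_tool --increments '[{"grip": 1, "tx": 0, "ty": 0, "tz": 0.01, "turn": 0}, {"grip": 1, "tx": 0, "ty": 0, "tz": 0.04, "turn": 0}, {"grip": 1, "tx": 0, "ty": 0.03, "tz": 0.12, "turn": 0}, {"grip": 1, "tx": 0.05, "ty": 0.15, "tz": 0.22, "turn": 0}, {"grip": 1, "tx": 0.09, "ty": 0.28, "tz": 0.25, "turn": 0}, {"grip": 1, "tx": 0.09, "ty": 0.32, "tz": 0.25, "turn": 0}, {"grip": 1, "tx": 0.09, "ty": 0.32, "tz": 0.25, "turn": 0}]'

```text
clock: 11.6
position: [0.5599, 0.1908, 0.149]
ee_rot: [-1.889, 2.487, 0.004]
force: [-0.7, -0.1, -0.4]
width: 0.007
```

Run:
```python
from h import *
s,im=shot('wrist','pics/w8.png');print(s['clock'],s['position'],s['force'])
C=cam('wrist',s)
m=orange(im);m[:,:225]=0;c=max(cv2.findContours(m,0,1)[0],key=cv2.contourArea);q=cv2.approxPolyDP(c,6,True)[:,0];print(q.tolist(),px2w(C,q,.012).round(4).tolist())
a=cv2.imread('pics/top0.png');_,t=shot('top','pics/t1.png')
cv2.imwrite('pics/final.png',np.hstack([cv2.resize(im,(400,300)),cv2.resize(t[140:300,180:420],(400,300))]))
```

```text
11.6 [0.55991101 0.19084603 0.14897814] [-0.7162056  -0.09882373 -0.44787698]
[[257, 3], [255, 131], [312, 132], [317, 4], [314, 47], [269, 57]] [[0.5399, 0.0363, 0.012], [0.5697, 0.1283, 0.012], [0.5232, 0.1421, 0.012], [0.4957, 0.0494, 0.012], [0.5054, 0.0783, 0.012], [0.5418, 0.0757, 0.012]]
```

View pics/final.png

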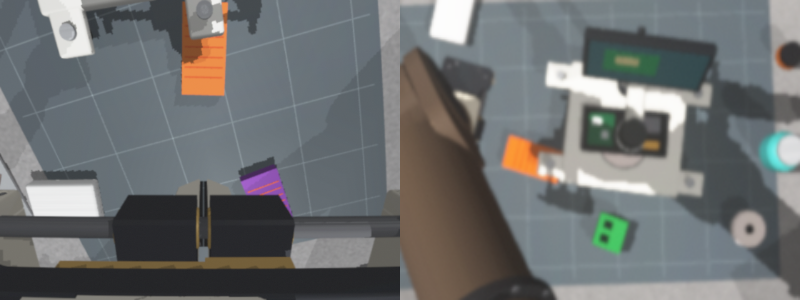

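The wedge hasn't moved since seating, the cap is on its midline, and the robot is clear. Handing in.

```bash
python3 -c "
from cell import *
print(sign_off())"
```

```text
the job is handed in; nothing more can be done
None
```

The orange wedge is under the front-left foot, the press on the cap held, and I handed the job in at about 11.7 s of the 51 s. No verdict was reported.

- **Pushing the wedge:** I pushed it along the bench by its blunt face, thin end first, until it seated about 35 mm ahead of the wedge's middle. The push force peaked at about 11 N, above the suggested 3–8 N. I backed off straight away and saw no sign of the base jacking up.
- **Pressing the cap:** I pressed down with 12–21 N for about 0.7 s, and the cap sank only about 0.1 mm. There was also a sideways force of up to about 6 N, below the 15 N at which the microscope would shift.
- **Final check:** After the press, the wedge's blunt end was where it had been after seating, to within about 1.5 mm. The cap sat on the wedge's midline, and the wrist force was back to noise with the robot clear. In the last pictures the microscope, the phone and the bench items in view looked undisturbed.
- **Not measured:** I judged level only by eye and from the cap not sinking. I could not measure the load the wedge carries.

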